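Change over the marking station in the turning shop

TASK

Push the chip guard of the marking station all the way down. With it down, lift the finished knobbed lids out of the nest and stand them upright side by side in the plywood tray, and seat every raw wooden blank lying on the right of the bench fully home in the pocket of its own outline. Then pull the guard all the way up again and let go; leave everything else on the bench where it is.

Things in the scene. Friction and masses are not known exactly. Their poses are not given: they have to be found in the camera images.
- station: fixed green station 250 x 300 mm; its plywood nest plate (220 x 260, top 65 mm up) has 4 pockets 14 mm deep, 4 mm wider than their blanks. Origin: centre of base on the bench; x away from the robot, y left. Guard posts 200 mm high at (-142, +-165), 45 x 30 mm; between them an 85 mm high sheath (x -165 to -120) for the guard. Rear beam 90 mm high (x 140 to 170), boxes to 120 mm behind it
- guard (a joint): height of the clear chip guard, which slides straight up and down in front of the nest: 0 m = fully down in its sheath, 0.075 m = fully up. It stays where it is left; about 9 N moves it up, 3 N down, plus 15 N per m/s of speed
- guard_handle (a point): centre of the black handle bar along the guard's top, parallel to the station's y: 140 mm long, 16 mm thick (station x), 26 mm high; 115 mm above the bench when the guard is down. It can be pinched from above across its 16 mm, up to 19 mm below its centre, where only the 8 mm sheet and stems are between the fingers. Moves with the guard
- nest_square (a point): centre of the floor of the square pocket (64 x 64 mm, sides along the station's axes), 51 mm above the bench, 14 mm below the plate's top; at (-55, -65) mm of the station
- nest_oblong (a point): centre of the floor of the oblong pocket (50 mm along the station's x, 94 mm along its y), 51 mm above the bench; at (55, 65) mm of the station
- nest_small_round (a point): centre of the floor of the smaller round pocket (64 mm across), 51 mm above the bench; at (-55, 65) mm of the station. A finished small lid may sit in it
- nest_big_round (a point): centre of the floor of the larger round pocket (84 mm across), 51 mm above the bench; at (55, -65) mm of the station. A finished big lid may sit in it
- blank_square: raw pale wooden square blank 60 x 60 x 40 mm high, origin at the centre of its underside, sides along its x and y. May be absent
- blank_oblong: raw pale wooden oblong blank, 46 mm (its x) by 90 mm (its y) by 40 mm high, origin at the centre of its underside. May be absent
- blank_small_round: raw pale wooden round blank, a plain cylinder 60 mm across and 40 mm high, origin at the centre of its underside. May be absent
- blank_big_round: raw pale wooden round blank, a disc 80 mm across and 24 mm high with a central spigot 36 mm across and 26 mm high on top (50 mm in all), to be held by the spigot; origin at the centre of its underside. May be absent
- lid_big: finished dark turned lid: round foot 80 mm across, 16 mm high, a cone narrowing above it to a plain round knob 30 mm across between 34 and 62 mm above its underside; starts in the larger round pocket; origin at the centre of its underside. May be absent
- lid_small: finished dark turned lid: round foot 60 mm across, 16 mm high, a cone above it and a plain round knob 26 mm across between 34 and 62 mm above its underside; starts in the smaller round pocket; origin at the centre of its underside. May be absent
- tray: open plywood tray on the left of the bench, 240 mm (its x) by 140 mm (its y) by 40 mm high, walls 6 mm and floor 6 mm thick; origin at the centre of its underside. Its two lids fit side by side at about x = -50 and +50 mm
- wax_tin: bystander: flat steel tin 60 mm across, 28 mm high, on the right
- gouge: bystander: gouge lying near the robot on the left, 260 mm long
- sanding_block: bystander: cork block 100 x 60 x 30 mm on the right
- glue: bystander: white bottle 56 mm across, 150 mm high, far right
- mug: bystander: white mug 80 mm across, 90 mm high, far left
- brush: bystander: brush lying on the far left
- offcut: bystander: piece of board 160 x 60 x 25 mm, far right
Things that resemble listed ones, but are neither listed nor needed, are in the scene too. Leave any blue look-alike of the lid_big alone. What is shaped like the blank_small_round but orange is not meant.

How it is judged:
By the outcome, as a careful person would: the job done as asked, in the order asked, and still so for the second after the job is handed in, with the robot touching nothing.
Of lid_big, lid_small only 1 to 2 are there at a start; the rules pass over those that are not, and their reading is None.
Of blank_square, blank_oblong, blank_small_round, blank_big_round only 3 to 4 are there at a start; the rules pass over those that are not, and their reading is None.
At some moment in a run one of blank_square, blank_oblong, blank_small_round, blank_big_round may be knocked a few centimetres aside while the robot is not near it.
It also fails if it takes over 210 s, if anything falls off the work surface, if the arm or the gripper's body presses on something with over 40 N, if the wrist force passes 120 N, or if a joint passes its speed limit or range.

ROBOT

A 7-joint arm with a two-finger parallel gripper is mounted at the origin on the work surface. World frame = base frame: x ahead of the robot, y to its left, z up, the work surface at z = 0. Lengths are in m, angles in rad, forces in N, time in s.
With the tool pointing down it reaches from about 0.4 to 0.875 m from the base axis. Payload 6.5 kg.
Tool frame: the origin (TCP) lies on the centre line of the jaws, within the pads' length; the fingertips stand 17 mm ahead of it and the grasp point (between the pads) lies 2 mm behind it; z points along the fingers, y is the line along which they close (so a half turn about z gives the same grasp; the last joint's range is limited). The gripper opens to 85 mm and grips with 20 to 120 N. Pads are 22 mm wide; open, the fingers measure 114 mm over their backs; the gripper's body (76 mm by 85 mm) begins 54 mm behind the grasp point. The pads swing forward as they close: fully open they stand 13 mm farther back than shut.
Start: joints at [-1.288, 0.536, -0.004, 1.538, 0.003, 1.067, -0.071], TCP at [0.222, 0.611, 0.248] pointing down, gripper open.
Joint ranges: [-2.7, 2.7], [-0.37, 2.16], [-1.27, 1.26], [0.24, 2.4], [-1.31, 4.45], [0.19, 1.91], [-2.76, 2.76]. Speed limits (rad/s): [2.39, 2.39, 3.14, 3.14, 3.14, 3.14, 3.14].

INTERFACE

Orientations are given as a 3x3 rotation matrix whose columns are the frame's x, y, z axes.
In Python, from bench import sensors, cams, sign_off gives the robot as it stands. The module is installed in compiled form; this text tells all that it offers.
- The arm moves only by the shell command python3 -m crank 'ROWS' [OPENING] [FORCE]. ROWS is a JSON object of lists of equal length, an entry for each row: "travel": the shift along the tool's x, y, z scaled (see below), a list of three; "turn": the turn, a rotation vector about the tool's x, y, z scaled (see below), a list of three. A call has 1 to 10 rows; each row shifts and turns the commanded pose from where the row before left it, along the tool's axes as they then stand; what a row does not reach is not made up. The controller multiplies each number of a shift by 50 mm and each number of a turn by 5 degrees. A row lasts 1/10 s, in which the tool goes at most 50 mm and 8.59 degrees, less where a joint would pass 70% of its speed; a pose out of reach is approached as far as the arm can. A call with a number of a shift or a turn outside -1 to 1 is refused whole. A call with a gripper value outside its range is refused whole. OPENING is the finger opening in mm, from 0 to 85.4, set as the call begins (- or left out, the last holds). The fingers move at their own pace and stop on an object; FORCE is the grip in N (left out, the last holds). Time passes only in rows, so rows that do not move let the fingers close. It gives the time, the measured TCP pose, the force, the opening and the grip force at its end, in the units of the state.
- sensors.state(): the state, without advancing time (a new reading comes with each control period).
- cams.snapshot(name): name is "side" or "top"; returns a dict with "color" (384x512x3 uint8, red, green, blue), "vertical_fov" (degrees; the focal length in pixels is half the picture's height over the tangent of half this angle, whatever the lens; pixels are square), "cx", "cy" (the principal point, pixels), "k1" (the pictures are not rectified: a ray, as slopes to the right and down, at radius r is drawn at 1 + k1 r^2 times it, then the intrinsics apply), "pose" (4x4, takes a point from camera to world coordinates). Camera axes: x right, y down, z forward; pixel columns grow to the right and rows downward; lengths in m; the calibration is good to about 2 mm. A picture is of the moment at which its call begins. There is no depth.
- sign_off(): hands the job in; it is judged then, once.
The state is a dict: "clock": time; "joint_pos": joint angles; "joint_vel": joint speeds; "tau": joint torques, N m; "tool_pos": TCP position; "eef_rot": TCP orientation; "contact_force": force on the tool from outside, world axes, zero at the start; "moment": the same for the moment, N m; "width": finger opening in m; "grasp_force": force on a finger pad.
Only numpy, scipy, OpenCV 4.12 (cv2) and the standard library are available. Lean on these libraries where they do the work, as an engineer would, in place of code of your own. Each camera call takes 0.05 s, during which the arm holds its last target. There are 200 camera calls.

## Working session

There is one attempt and no reset: what is moved stays moved. The work goes in short steps, Python scripts to look and compute and a shell command to move; the robot and the scene stay as the last step left them, time stands still between calls to the robot, and variables do not carry over. Pictures are saved under pics/ and viewed, at most 14 in all, crops included, and the job is handed in when it is done.

```bash
mkdir -p pics
python3 - <<'E'
from bench import sensors,cams
import cv2,numpy as np
for n in("top","side"):
    s=cams.snapshot(n); cv2.imwrite(f"pics/{n}0.png",s["color"][:,:,::-1]); print(n,s["vertical_fov"],s["cx"],s["cy"],s["k1"],np.round(s["pose"],4).tolist())
st=sensors.state(); print(st)
E
```

```text
top 47.94047440483289 257.0842894120003 194.7023713775972 -0.12341725105968303 [[0.0032, -0.9941, 0.1086, 0.3905], [-0.9999, -0.0046, -0.0124, 0.0133], [0.0128, -0.1086, -0.994, 1.4791], [0.0, 0.0, 0.0, 1.0]]
side 54.61496604015875 250.321752551209 190.28094124866902 -0.06114063056941506 [[0.6665, -0.4616, 0.5854, -0.1513], [-0.7454, -0.3978, 0.5349, -0.6159], [-0.0141, -0.7929, -0.6092, 0.8129], [0.0, 0.0, 0.0, 1.0]]
{'clock': 0.1, 'joint_pos': array([-1.28822331,  0.53714383, -0.00443522,  1.53878482,  0.00259287,
        1.0672895 , -0.07119653]), 'joint_vel': array([-0.00100021, -0.00073849,  0.00073699, -0.00250356,  0.00185925,
       -0.00093008, -0.00185246]), 'tau': array([ 3.17231134e-03, -5.84566569e+01,  1.05232224e+00, -2.59775662e+01,
        1.26770043e-02,  4.63947988e-03,  6.92772517e-06]), 'tool_pos': array([0.22195788, 0.61034273, 0.24746199]), 'eef_rot': array([[-9.39816287e-01,  3.41679893e-01, -4.44099904e-04],
       [ 3.41680163e-01,  9.39815003e-01, -1.55767529e-03],
       [-1.14854574e-04, -1.61566873e-03, -9.99998688e-01]]), 'contact_force': array([-0.54079324,  0.28899985,  0.43963423]), 'moment': array([ 0.06495918,  0.03745425, -0.01370476]), 'grasp_force': 0.0, 'width': 0.08518133714361789}
```

View pics/top0.png

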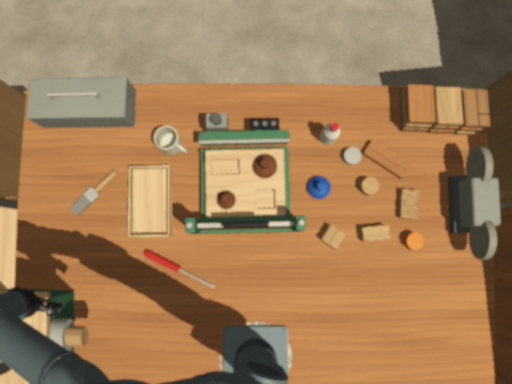

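View pics/side0.png

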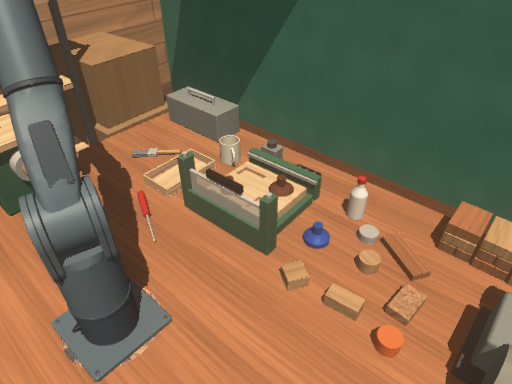

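```bash
cat > h.py <<'E'
from bench import sensors,cams
import cv2,numpy as np
def K(s):
    f=s["color"].shape[0]/2/np.tan(np.radians(s["vertical_fov"]/2)); return np.array([[f,0,s["cx"]],[0,f,s["cy"]],[0,0,1.]])
def cast(s,uv,z):
    uv=np.asarray(uv,float).reshape(-1,1,2)
    p=cv2.undistortPointsIter(uv,K(s),np.array([s["k1"],0,0,0,0.]),None,None,(3,100,1e-10)) .reshape(-1,2)
    # drawn = (1+k1 r^2) * ray : OpenCV's radial model
    d=np.c_[p,np.ones(len(p))]@s["pose"][:3,:3].T; o=s["pose"][:3,3]
    return o+d*((z-o[2])/d[:,2])[:,None]
def proj(s,P):
    T=np.linalg.inv(s["pose"]); r,_=cv2.Rodrigues(T[:3,:3])
    return cv2.projectPoints(np.asarray(P,float).reshape(-1,1,3),r,T[:3,3],K(s),np.array([s["k1"],0,0,0,0.]))[0].reshape(-1,2)
def blobs(img,lo,hi,roi,amin=30):
    hsv=cv2.cvtColor(img,cv2.COLOR_RGB2HSV); m=cv2.inRange(hsv,lo,hi); k=np.zeros_like(m); x0,y0,x1,y1=roi; k[y0:y1,x0:x1]=m[y0:y1,x0:x1]
    return [c for c in cv2.findContours(k,cv2.RETR_EXTERNAL,cv2.CHAIN_APPROX_NONE)[0] if cv2.contourArea(c)>amin]
E
python3 - <<'E'
from h import *
s=cams.snapshot("top");im=s["color"];hsv=cv2.cvtColor(im,cv2.COLOR_RGB2HSV)
for n,(u,v) in dict(table=(320,270),plate=(245,175),sq=(331,234),sqside=(337,243),ob=(373,232),obs=(374,240),rd=(369,183),rds=(369,191),tray=(148,200),wall=(129,200),lidb=(264,162),lids=(227,198),post=(192,224),beam=(245,137),tab2=(350,205)).items(): print(n,hsv[v,u],im[v,u])
c=cv2.resize(im[120:260,120:430],None,fx=2.5,fy=2.5,interpolation=cv2.INTER_CUBIC); cv2.imwrite("pics/c1.png",c[:,:,::-1])
c=cv2.resize(im[165:255,305:430],None,fx=6,fy=6,interpolation=cv2.INTER_CUBIC); cv2.imwrite("pics/c2.png",c[:,:,::-1])
E
```

```text
table [ 14 148 190] [190 132  80]
plate [ 18  96 236] [236 199 147]
sq [ 18 115 206] [206 168 113]
sqside [ 18 115 211] [211 173 116]
ob [ 18 114 214] [214 176 118]
obs [ 16 132 201] [201 152  97]
rd [ 18 116 206] [206 168 112]
rds [ 18 116 206] [206 168 112]
tray [ 18  98 232] [232 196 143]
wall [ 20  94 209] [209 184 132]
lidb [ 11 155 125] [125  76  49]
lids [ 10 155 128] [128  77  50]
post [ 44  44 156] [143 156 129]
beam [ 63  82 140] [ 95 140  99]
tab2 [ 14 148 195] [195 136  82]
```

View pics/c1.png

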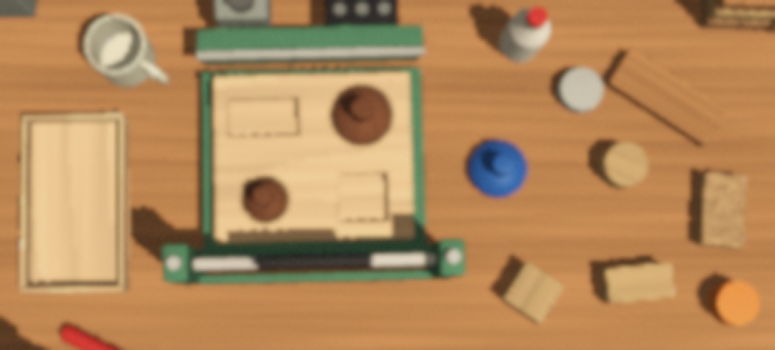

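View pics/c2.png

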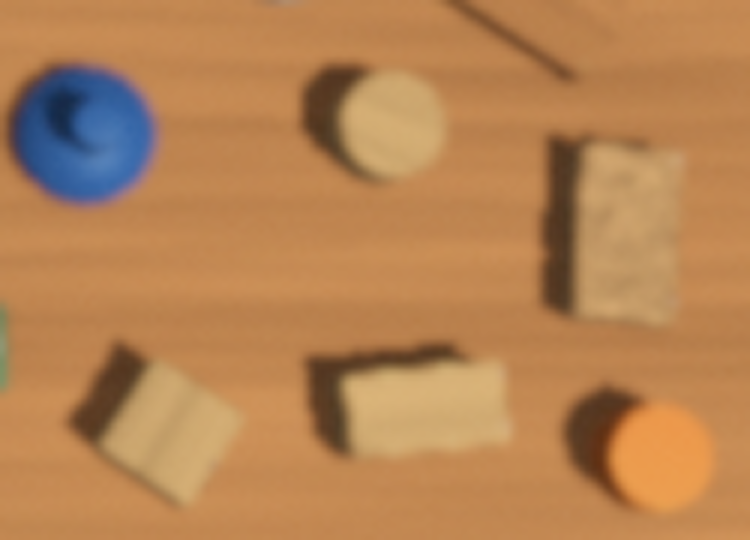

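```bash
cat > m.py <<'E'
from h import *
s=cams.snapshot("top");im=cv2.GaussianBlur(s["color"],(3,3),0)
def rect(c,z):
    P=cast(s,c.reshape(-1,2),z)[:,:2].astype(np.float32)*1000
    (x,y),wh,a=cv2.minAreaRect(P); m=cv2.moments(P.reshape(-1,1,2)); return [round(float(v),1) for v in (x,y,*wh,a,m["m10"]/m["m00"],m["m01"]/m["m00"],m["m00"])]
print("blanks z.04: rect x y w h ang | centroid area")
for c in blobs(im,(16,95,170),(24,130,255),(310,165,430,255)): print(rect(c,.04),cv2.boundingRect(c))
print("orange/blue skip; tray")
for c in blobs(im,(15,70,150),(26,118,255),(120,155,180,245),300): print(rect(c,.04),cv2.boundingRect(c))
print("plate")
for c in blobs(im,(15,70,150),(26,118,255),(195,140,296,222),1000):
    P=cast(s,c.reshape(-1,2),.065)[:,:2]*1000; print(rect(c,.065),P.min(0),P.max(0))
    x0,x1=P[:,0].max(),P[:,0].min()
    L=lambda Q:[float(v.item()) for v in cv2.fitLine(Q.astype(np.float32),cv2.DIST_HUBER,0,.01,.01)]
    ym=(P[:,1].min()+P[:,1].max())/2
    mid=(P[:,0]<x0-30)&(P[:,0]>x1+60)
    for n,k in dict(rear=(P[:,0]>x0-8)&(abs(P[:,1]-ym)<90),left=mid&(P[:,1]>ym+98),right=mid&(P[:,1]<ym-98)).items(): print(n,k.sum(),np.round(L(P[k]),3) if k.sum()>3 else "")
print("lids z.067")
for c in blobs(im,(0,110,20),(14,220,165),(195,140,296,215),60): print(rect(c,.067),cv2.boundingRect(c))
print("posts green z.2")
for c in blobs(im,(35,40,60),(80,200,255),(180,120,310,238),30): print(cv2.boundingRect(c),rect(c,.2))
print("handle dark")
for c in blobs(im,(0,0,0),(180,255,60),(215,212,280,236),20): print(cv2.boundingRect(c),rect(c,.19))
E
python3 m.py
```

```text
blanks z.04: rect x y w h ang | centroid area
[407.1, -260.5, 58.5, 60.8, 57.3, 407.3, -260.7, 3163.1] (323, 226, 22, 23)
[420.6, -405.4, 46.0, 88.7, 6.1, 420.7, -405.6, 3667.6] (363, 225, 27, 16)
[520.1, -525.3, 53.3, 98.8, 87.8, 519.6, -524.3, 4672.1] (402, 189, 16, 30)
[581.9, -389.6, 55.4, 54.6, 44.7, 581.7, -389.4, 2449.2] (362, 177, 17, 18)
orange/blue skip; tray
[528.3, 360.6, 242.9, 146.0, 1.3, 526.9, 358.8, 33603.0] (127, 164, 44, 73)
plate
[588.3, 36.9, 223.1, 262.9, 1.5, 592.4, 37.6, 54838.0] [474.03885703 -96.36723043] [702.4218787  169.88518923]
rear 53 [ 6.00000e-03 -1.00000e+00  6.98282e+02  2.71050e+01]
left 41 [1.00000e+00 1.80000e-02 6.15304e+02 1.68492e+02]
right 42 [ 1.00000e+00  2.90000e-02  6.17339e+02 -9.17780e+01]
lids z.067
[528.8, 98.7, 54.7, 52.8, 26.9, 528.6, 98.6, 2207.3] (218, 191, 17, 18)
[640.8, -27.0, 74.0, 73.1, 0.3, 642.1, -27.7, 4299.1] (253, 155, 23, 23)
posts green z.2
(185, 148, 121, 85) [545.1, 34.6, 251.0, 355.8, 1.0, 462.7, 33.3, 16862.7]
(198, 129, 91, 12) [715.8, 40.6, 34.0, 273.4, 1.5, 714.1, 42.7, 7413.4]
handle dark
(222, 219, 46, 8) [449.9, 34.3, 20.2, 134.4, 4.4, 449.4, 38.3, 1905.1]
```

```bash
cat > p.py <<'E'
import sys
from bench import sensors
import numpy as np
# usage: p.py x y z(mm) yaw(deg of tool y, mod 180; - to keep) : prints travel units in the present tool frame, turn units
def P(a,st=None):
    st=st or sensors.state(); R=st["eef_rot"]; d=np.array(list(map(float,a[:3])))-st["tool_pos"]*1000
    yaw=np.degrees(np.arctan2(R[1,1],R[0,1])); t=0
    if len(a)>3 and a[3]!="-": t=-((float(a[3])-yaw+90)%180-90)
    print("pos",np.round(st["tool_pos"]*1000,1),"yaw",round(yaw,1),"F",np.round(st["contact_force"],1),"w",round(st["width"]*1000,1),"gf",round(st["grasp_force"],1),"q1,7",np.round(st["joint_pos"][[0,6]],2),"t",round(st["clock"],1))
    tilt=np.cross(R[:,2],[0,0,-1]); print("  d_mm",np.round(d,1),"travel",np.round(R.T@d/50,2),"turn_z",round(t/5,2),"tiltfix",np.round(np.degrees(R.T@tilt)/5,2))
for a in " ".join(sys.argv[1:]).split(","): P(a.split())
E
cat > s.py <<'E'
import sys,numpy as np
# station (mm) -> world
c=np.array([588,37.3]);t=np.radians(1.35)
def w(x,y): return c+np.array([[np.cos(t),-np.sin(t)],[np.sin(t),np.cos(t)]])@[x,y]
if __name__=="__main__":
    for n,q in dict(handle=(-142,0),sq=(-55,-65),ob=(55,65),sr=(-55,65),br=(55,-65)).items(): print(n,np.round(w(*q),1))
E
python3 s.py; python3 p.py 446 34 250 1.35
```

```text
handle [446.  34.]
sq [534.5 -29. ]
ob [641.5 103.6]
sr [531.5 101. ]
br [644.5 -26.4]
pos [222.1 610.5 247.8] yaw 70.0 F [0.2 0.  0.7] w 85.1 gf 0.0 q1,7 [-1.29 -0.07] t 0.2
  d_mm [ 223.9 -576.5    2.2] travel [-8.15 -9.31 -0.03] turn_z 13.73 tiltfix [-0.01  0.    0.  ]
```

```bash
python3 -m crank '{"travel":[[-0.58,-0.66,0],[-0.58,-0.66,0],[-0.58,-0.66,0],[-0.58,-0.66,0],[-0.58,-0.66,0],[-0.58,-0.66,0],[-0.58,-0.66,0]],"turn":[[0,0,0],[0,0,0],[0,0,0],[0,0,0],[0,0,0],[0,0,0],[0,0,0]]}' 0
python3 -m crank '{"travel":[[-0.58,-0.66,0],[-0.58,-0.66,0],[-0.58,-0.66,0],[-0.58,-0.66,0],[-0.58,-0.66,0],[-0.58,-0.66,0],[-0.58,-0.66,0]],"turn":[[0,0,0],[0,0,0],[0,0,0],[0,0,0],[0,0,0],[0,0,0],[0,0,0]]}'
python3 -m crank '{"travel":[[0,0,0],[0,0,0],[0,0,0],[0,0,0],[0,0,0],[0,0,0],[0,0,0]],"turn":[[0,0,1],[0,0,1],[0,0,1],[0,0,1],[0,0,1],[0,0,1],[0,0,1]]}'
python3 -m crank '{"travel":[[0,0,0],[0,0,0],[0,0,0],[0,0,0],[0,0,0],[0,0,0],[0,0,0],[0,0,0],[0,0,0]],"turn":[[0,0,1],[0,0,1],[0,0,1],[0,0,1],[0,0,1],[0,0,1],[0,0,0.74],[0,0,0],[0,0,0]]}'
python3 p.py 446 34 225 1.35
```

```text
clock: 0.9
tool_pos: [0.3343, 0.3226, 0.2483]
eef_rot: [[-0.94, 0.342, 0.0], [0.342, 0.94, 0.0], [-0.0, 0.0, -1.0]]
contact_force: [0.9, 0.5, 0.9]
width: -0.0002
grasp_force: 0.0
clock: 1.6
tool_pos: [0.4462, 0.0362, 0.2485]
eef_rot: [[-0.94, 0.342, 0.001], [0.342, 0.94, 0.0], [-0.0, 0.0, -1.0]]
contact_force: [1.1, 0.8, -0.2]
width: -0.0002
grasp_force: 0.0
clock: 2.3
tool_pos: [0.4457, 0.0379, 0.2483]
eef_rot: [[-0.571, 0.821, -0.0], [0.821, 0.571, 0.0], [0.0, -0.0, -1.0]]
contact_force: [-0.8, 0.3, -0.3]
width: -0.0002
grasp_force: 0.0
clock: 3.2
tool_pos: [0.4458, 0.038, 0.2483]
eef_rot: [[-0.025, 1.0, -0.0], [1.0, 0.025, 0.0], [0.0, -0.0, -1.0]]
contact_force: [0.7, -0.6, 0.5]
width: 0.0002
grasp_force: 0.0
pos [445.8  38.  248.3] yaw 1.4 F [ 0.7 -0.6  0.5] w 0.2 gf 0.0 q1,7 [-0.6  -0.04] t 3.2
  d_mm [  0.2  -4.  -23.3] travel [-0.08  0.    0.47] turn_z 0.02 tiltfix [-0. -0. -0.]
```

```bash
python3 -m crank '{"travel":[[-0.08,0,0.4],[0,0,0.3],[0,0,0.3],[0,0,0.3],[0,0,0.3],[0,0,0],[0,0,0]],"turn":[[0,0,0],[0,0,0],[0,0,0],[0,0,0],[0,0,0],[0,0,0],[0,0,0]]}'
python3 -m crank '{"travel":[[0,0,0.2],[0,0,0.2],[0,0,0],[0,0,0]],"turn":[[0,0,0],[0,0,0],[0,0,0],[0,0,0]]}'
```

```text
clock: 3.9
tool_pos: [0.4459, 0.0338, 0.1685]
eef_rot: [[-0.024, 1.0, -0.0], [1.0, 0.024, -0.0], [-0.0, -0.0, -1.0]]
contact_force: [-0.6, 0.7, -0.1]
width: 0.0003
grasp_force: 0.0
clock: 4.3
tool_pos: [0.4454, 0.0339, 0.1479]
eef_rot: [[-0.023, 1.0, -0.001], [1.0, 0.023, -0.0], [-0.0, -0.001, -1.0]]
contact_force: [-0.2, -1.8, 0.2]
width: 0.0002
grasp_force: 0.0
```

```bash
for i in 1 2 3; do python3 -m crank '{"travel":[[0,0,0.06],[0,0,0]],"turn":[[0,0,0],[0,0,0]]}' | grep -E "pos|force"; done
```

```text
tool_pos: [0.4458, 0.034, 0.1452]
contact_force: [0.4, 0.3, 0.3]
grasp_force: 0.0
tool_pos: [0.4461, 0.034, 0.1448]
contact_force: [-12.9, -0.8, 43.7]
grasp_force: 21.4
tool_pos: [0.4464, 0.0339, 0.1444]
contact_force: [-25.5, -0.9, 86.4]
grasp_force: 43.3
```

```bash
python3 -m crank '{"travel":[[0,0,-0.3],[0,0,-0.6],[0,0,-0.6],[0,0,0]],"turn":[[0,0,0],[0,0,0],[0,0,0],[0,0,0]]}' 60 60 >/dev/null
python3 p.py 643.5 -27 200 1.35
```

```text
pos [448.2  34.3 217.4] yaw 1.3 F [ 0.   0.3 -0.2] w 58.1 gf 0.0 q1,7 [-0.59  0.01] t 5.3
  d_mm [195.3 -61.3 -17.4] travel [-1.31  3.87  0.37] turn_z -0.01 tiltfix [ 0.07 -0.02  0.  ]
```

```bash
python3 -m crank '{"travel":[[-0.26,0.77,0.07],[-0.26,0.77,0.07],[-0.26,0.77,0.07],[-0.26,0.77,0.07],[-0.26,0.77,0.07],[0,0,0],[0,0,0]],"turn":[[0.07,0,0],[0,0,0],[0,0,0],[0,0,0],[0,0,0],[0,0,0],[0,0,0]]}' >/dev/null
python3 p.py 643.5 -27 102 1.35
python3 - <<'E'
from h import *
s=cams.snapshot("top");cv2.imwrite("pics/t2.png",cv2.resize(s["color"][110:260,180:310],None,fx=5,fy=4,interpolation=2)[:,:,::-1]) 
s=cams.snapshot("side");cv2.imwrite("pics/s2.png",cv2.resize(s["color"][100:280,140:400],None,fx=3,fy=3,interpolation=2)[:,:,::-1])
E
```

```text
pos [639.3 -27.  194.2] yaw 1.3 F [-0.4 -0.3  0.2] w 59.7 gf 0.0 q1,7 [-0.33  0.24] t 6.0
  d_mm [  4.2   0.  -92.2] travel [-0.    0.1   1.84] turn_z -0.01 tiltfix [-0.1  0.  -0. ]
```

View pics/s2.png

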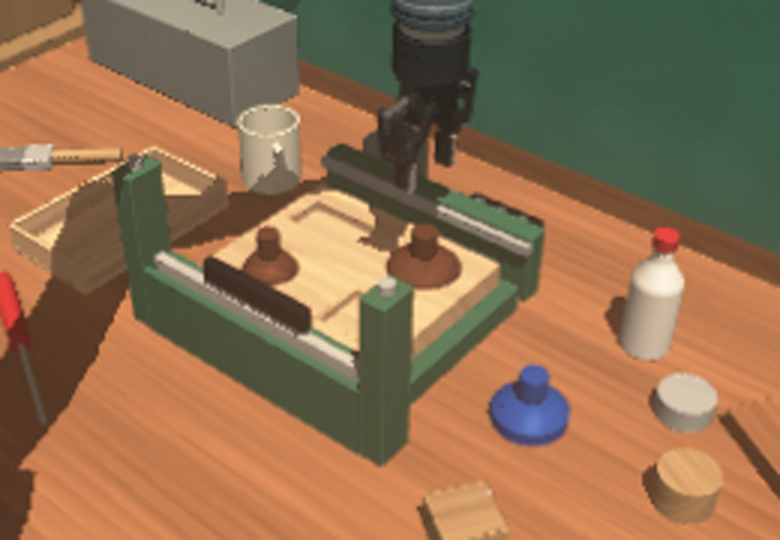

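```bash
python3 - <<'E'
from h import *
s=cams.snapshot("side");print(np.round(cast(s,[[281.7,177.3],[229.7,178.3]],.113)*1000,1))
E
python3 -m crank '{"travel":[[0,0.08,0.4],[0,0,0.4],[0,0,0.4],[0,0,0.4],[0,0,0.24],[0,0,0]],"turn":[[-0.1,0,0],[0,0,0],[0,0,0],[0,0,0],[0,0,0],[0,0,0]]}' 60 >/dev/null
python3 p.py 643.5 -27 102 1.35
```

```text
[[638.7 -32.3 113. ]
 [525.1  91.4 113. ]]
pos [642.3 -25.9 102.6] yaw 1.3 F [-0.5 -0.6  0.1] w 59.9 gf 0.0 q1,7 [-0.3   0.28] t 6.8
  d_mm [ 1.2 -1.1 -0.6] travel [-0.02  0.02  0.01] turn_z -0.0 tiltfix [-0.   -0.01  0.  ]
```

```bash
python3 -m crank '{"travel":[[0,0,0],[0,0,0],[0,0,0],[0,0,0],[0,0,0]],"turn":[[0,0,0],[0,0,0],[0,0,0],[0,0,0],[0,0,0]]}' 20 50 
python3 -m crank '{"travel":[[0,0,-0.1],[0,0,-0.2],[0,0,-0.4],[0,0,-0.6],[0,0,-0.6],[0,0,-0.4],[0,0,0]],"turn":[[0,0,0],[0,0,0],[0,0,0],[0,0,0],[0,0,0],[0,0,0],[0,0,0]]}' | grep -E "width|grasp"
python3 p.py 578 361 220 1.35, 578 361 64 1.35
```

```text
clock: 7.25
tool_pos: [0.6447, -0.0266, 0.1053]
eef_rot: [[-0.023, 1.0, 0.005], [1.0, 0.023, 0.0], [0.0, 0.005, -1.0]]
contact_force: [-1.0, 0.1, 6.2]
width: 0.0282
grasp_force: 49.9
width: 0.0286
grasp_force: 49.5
pos [645.6 -27.  222.8] yaw 1.3 F [ 0.5  0.  -1.2] w 28.6 gf 49.5 q1,7 [-0.34  0.23] t 8.0
  d_mm [-67.6 388.   -2.8] travel [ 7.79 -1.17  0.04] turn_z -0.01 tiltfix [ 0.1  0.  -0. ]
pos [645.6 -27.  222.8] yaw 1.3 F [ 0.5  0.  -1.2] w 28.6 gf 49.5 q1,7 [-0.34  0.23] t 8.0
  d_mm [ -67.6  388.  -158.8] travel [ 7.79 -1.2   3.16] turn_z -0.01 tiltfix [ 0.1  0.  -0. ]
```

```bash
python3 -m crank '{"travel":[[0.4,-0.06,0],[0.8,-0.12,0],[0.9,-0.13,0],[0.9,-0.13,0],[0.9,-0.13,0],[0.9,-0.13,0],[0.9,-0.13,0],[0.9,-0.13,0],[0.8,-0.12,0],[0.4,-0.06,0]],"turn":[[0,0,0],[0,0,0],[0,0,0],[0,0,0],[0,0,0],[0,0,0],[0,0,0],[0,0,0],[0,0,0],[0,0,0]]}' >/dev/null
python3 -m crank '{"travel":[[0,0,0.5],[0,0,0.7],[0,0,0.7],[0,0,0.5],[0,0,0.3],[0,0,0],[0,0,0]],"turn":[[0.1,0,0],[0,0,0],[0,0,0],[0,0,0],[0,0,0],[0,0,0],[0,0,0]]}'|grep width
python3 p.py 578 361 62 1.35
```

```text
width: 0.0288
pos [577.8 361.8  84.5] yaw 1.3 F [ 0.1  1.5 -0.4] w 28.8 gf 49.5 q1,7 [-0.86 -0.34] t 9.7
  d_mm [  0.2  -0.8 -22.5] travel [-0.02  0.01  0.45] turn_z -0.01 tiltfix [-0.06 -0.    0.  ]
```

```bash
python3 -m crank '{"travel":[[0,0,0.2],[0,0,0.15],[0,0,0.06],[0,0,0.04],[0,0,0]],"turn":[[-0.06,0,0],[0,0,0],[0,0,0],[0,0,0],[0,0,0]]}'|grep -E "pos|force"
for i in 1 2; do python3 -m crank '{"travel":[[0,0,0.03],[0,0,0]],"turn":[[0,0,0],[0,0,0]]}'|grep -E "pos|force";done
```

```text
tool_pos: [0.5768, 0.362, 0.061]
contact_force: [0.4, 0.2, -1.2]
grasp_force: 49.5
tool_pos: [0.5771, 0.3622, 0.0604]
contact_force: [-1.1, -0.1, 3.3]
grasp_force: 49.8
tool_pos: [0.5771, 0.3622, 0.0603]
contact_force: [-7.1, -3.2, 15.5]
grasp_force: 51.1
```

```bash
python3 -m crank '{"travel":[[0,0,0],[0,0,0],[0,0,0],[0,0,-0.3],[0,0,-0.7],[0,0,-0.7],[0,0,-0.7],[0,0,-0.4],[0,0,0]],"turn":[[0,0,0],[0,0,0],[0,0,0],[0,0,0],[0,0,0],[0,0,0],[0,0,0],[0,0,0],[0,0,0]]}' 50 |grep -E "width|pos"
python3 p.py 531.5 101 200 1.35
```

```text
tool_pos: [0.5793, 0.3629, 0.2031]
width: 0.05
pos [579.3 362.9 203.1] yaw 1.3 F [ 0.2 -0.   0.5] w 50.0 gf 0.0 q1,7 [-0.89 -0.38] t 11.4
  d_mm [ -47.8 -261.9   -3.1] travel [-5.22 -1.07  0.04] turn_z -0.01 tiltfix [ 0.06 -0.05  0.  ]
```

```bash
python3 -m crank '{"travel":[[-0.4,-0.08,0],[-0.9,-0.18,0],[-0.9,-0.18,0],[-0.9,-0.18,0],[-0.9,-0.18,0],[-0.8,-0.17,0],[-0.42,-0.1,0],[0,0,0]],"turn":[[0,0,0],[0,0,0],[0,0,0],[0,0,0],[0,0,0],[0,0,0],[0,0,0],[0,0,0]]}' >/dev/null
python3 -m crank '{"travel":[[0,0,0.4],[0,0,0.5],[0,0,0.5],[0,0,0.3],[0,0,0],[0,0,0]],"turn":[[0,0,0],[0,0,0],[0,0,0],[0,0,0],[0,0,0],[0,0,0]]}'|grep width
python3 p.py 531.5 101 104 1.35
```

```text
width: 0.0505
pos [529.8 100.2 113.6] yaw 1.3 F [-0.  -0.6 -0.4] w 50.5 gf 0.0 q1,7 [-0.57  0.05] t 12.8
  d_mm [ 1.7  0.8 -9.6] travel [0.02 0.03 0.19] turn_z -0.0 tiltfix [-0.01 -0.    0.  ]
```

```bash
python3 -m crank '{"travel":[[0.02,0.03,0.16],[0,0,0],[0,0,0]],"turn":[[0,0,0],[0,0,0],[0,0,0]]}' |grep -E "pos|force"
python3 -m crank '{"travel":[[0,0,0],[0,0,0],[0,0,0],[0,0,0],[0,0,0]],"turn":[[0,0,0],[0,0,0],[0,0,0],[0,0,0],[0,0,0]]}' 15 50 
python3 -m crank '{"travel":[[0,0,-0.1],[0,0,-0.2],[0,0,-0.4],[0,0,-0.6],[0,0,-0.6],[0,0,-0.4],[0,0,0]],"turn":[[0,0,0],[0,0,0],[0,0,0],[0,0,0],[0,0,0],[0,0,0],[0,0,0]]}' | grep -E "width|grasp"
python3 p.py 478 360 220 1.35
```

```text
tool_pos: [0.5312, 0.101, 0.1056]
contact_force: [0.1, -1.2, 0.1]
grasp_force: 0.0
clock: 13.65
tool_pos: [0.5311, 0.1009, 0.1056]
eef_rot: [[-0.023, 1.0, -0.001], [1.0, 0.023, 0.0], [0.0, -0.001, -1.0]]
contact_force: [-1.7, -0.2, 5.4]
width: 0.0246
grasp_force: 48.9
width: 0.0247
grasp_force: 49.3
pos [532.9 101.1 223.5] yaw 1.3 F [ 0.2 -0.8 -0.6] w 24.7 gf 49.3 q1,7 [-0.65 -0.03] t 14.3
  d_mm [-54.9 258.9  -3.5] travel [ 5.2  -0.98  0.08] turn_z -0.01 tiltfix [ 0.05 -0.02 -0.  ]
```

```bash
python3 -m crank '{"travel":[[0.4,-0.05,0],[0.9,-0.15,0],[0.9,-0.17,0],[0.9,-0.17,0],[0.9,-0.17,0],[0.8,-0.17,0],[0.4,-0.1,0],[0,0,0]],"turn":[[0,0,0],[0,0,0],[0,0,0],[0,0,0],[0,0,0],[0,0,0],[0,0,0],[0,0,0]]}' >/dev/null
python3 -m crank '{"travel":[[0,0,0.5],[0,0,0.7],[0,0,0.7],[0,0,0.5],[0,0,0.3],[0,0,0],[0,0,0]],"turn":[[0,0,0],[0,0,0],[0,0,0],[0,0,0],[0,0,0],[0,0,0],[0,0,0]]}'|grep width
python3 p.py 478 360 62 1.35
```

```text
width: 0.0243
pos [476.7 359.4  86. ] yaw 1.3 F [0.5 0.1 0.4] w 24.3 gf 49.2 q1,7 [-0.97 -0.42] t 15.8
  d_mm [  1.3   0.6 -24. ] travel [0.01 0.03 0.48] turn_z -0.01 tiltfix [ 0. -0.  0.]
```

```bash
python3 -m crank '{"travel":[[0,0,0.2],[0,0,0.15],[0,0,0.06],[0,0,0.06],[0,0,0]],"turn":[[0,0,0],[0,0,0],[0,0,0],[0,0,0],[0,0,0]]}'|grep -E "pos|force"
for i in 1 2; do python3 -m crank '{"travel":[[0,0,0.03],[0,0,0]],"turn":[[0,0,0],[0,0,0]]}'|grep -E "pos|force";done
```

```text
tool_pos: [0.4757, 0.3596, 0.0614]
contact_force: [-0.5, 0.0, -1.1]
grasp_force: 49.2
tool_pos: [0.4762, 0.3598, 0.0607]
contact_force: [-1.1, 0.3, 1.3]
grasp_force: 49.4
tool_pos: [0.4761, 0.3599, 0.0605]
contact_force: [-5.2, -2.2, 16.2]
grasp_force: 51.0
```

```bash
python3 -m crank '{"travel":[[0,0,0],[0,0,0],[0,0,0],[0,0,-0.3],[0,0,-0.7],[0,0,-0.7],[0,0,-0.7],[0,0,-0.7],[0,0,-0.5],[0,0,0]],"turn":[[0,0,0],[0,0,0],[0,0,0],[0,0,0],[0,0,0],[0,0,0],[0,0,0],[0,0,0],[0,0,0],[0,0,0]]}' 50 |grep -E "width|pos"
python3 m.py
python3 - <<'E'
from h import *
s=cams.snapshot("side");cv2.imwrite("pics/s3.png",cv2.resize(s["color"][100:360,120:450],None,fx=2.3,fy=2.3,interpolation=2)[:,:,::-1])
E
```

```text
tool_pos: [0.4782, 0.3609, 0.2437]
width: 0.0502
blanks z.04: rect x y w h ang | centroid area
[420.6, -405.4, 47.5, 89.4, 7.0, 420.8, -406.0, 3737.5] (363, 225, 27, 16)
[407.4, -260.7, 59.3, 61.6, 57.3, 407.5, -260.7, 3275.7] (322, 225, 23, 24)
[520.1, -525.3, 53.3, 98.8, 87.9, 520.2, -524.7, 4794.7] (402, 189, 16, 30)
[581.1, -388.8, 58.3, 55.9, 0.3, 581.4, -389.3, 2508.6] (362, 177, 17, 18)
orange/blue skip; tray
[527.9, 359.5, 243.2, 144.2, 1.6, 530.1, 353.2, 31050.2] (128, 164, 43, 73)
plate
[586.6, 37.2, 226.4, 263.6, 1.5, 588.0, 38.8, 57165.8] [470.75787328 -96.36723043] [702.39650242 169.88518923]
rear 54 [ 5.00000e-03 -1.00000e+00  6.98241e+02  3.51130e+01]
left 42 [1.00000e+00 1.80000e-02 6.27737e+02 1.68716e+02]
right 43 [ 1.00000e+00  2.60000e-02  6.00168e+02 -9.22980e+01]
lids z.067
posts green z.2
(185, 148, 121, 85) [545.1, 34.6, 251.0, 355.8, 1.0, 462.8, 34.1, 16661.0]
(198, 129, 91, 12) [713.9, 40.5, 34.3, 273.2, 0.3, 714.2, 42.7, 7347.5]
handle dark
(224, 221, 42, 6) [444.8, 34.5, 14.9, 122.3, 0.3, 446.3, 40.5, 1152.0]
```

View pics/s3.png

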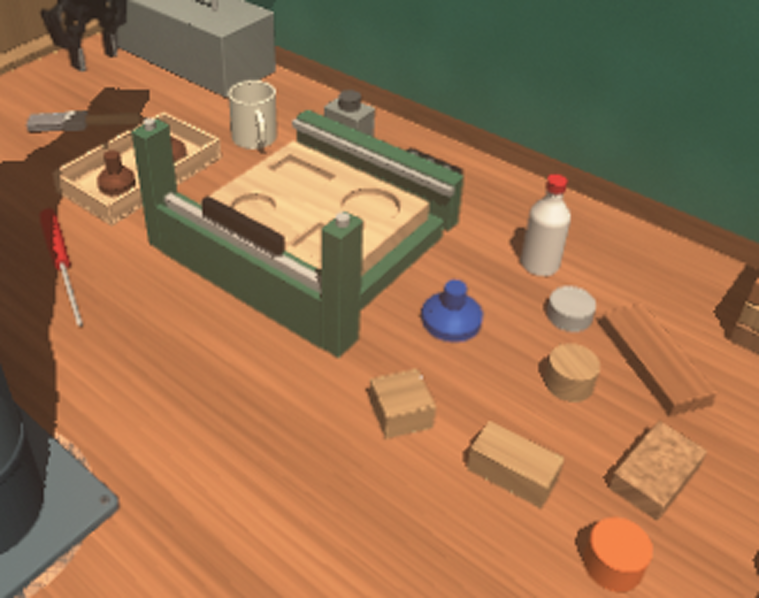

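```bash
python3 p.py 407.4 -260.7 130 -32.7
```

```text
pos [476.1 359.8 239.6] yaw 1.3 F [-0.4 -0.4 -0.9] w 49.9 gf 0.0 q1,7 [-1.04 -0.5 ] t 17.9
  d_mm [ -68.7 -620.5 -109.6] travel [-12.38  -1.66   2.18] turn_z 6.8 tiltfix [-0.   -0.01 -0.  ]
```

```bash
python3 -m crank '{"travel":[[-0.5,-0.06,0],[-0.9,-0.12,0],[-0.9,-0.12,0],[-0.9,-0.12,0],[-0.9,-0.12,0],[-0.9,-0.12,0],[-0.9,-0.12,0],[-0.9,-0.12,0],[-0.9,-0.12,0],[-0.9,-0.12,0]],"turn":[[0,0,0],[0,0,0],[0,0,0],[0,0,0],[0,0,0],[0,0,0],[0,0,0],[0,0,0],[0,0,0],[0,0,0]]}' 80 >/dev/null
python3 -m crank '{"travel":[[-0.9,-0.12,0],[-0.9,-0.12,0],[-0.9,-0.12,0],[-0.7,-0.1,0],[-0.4,-0.06,0],[0,0,0]],"turn":[[0,0,0],[0,0,0],[0,0,0],[0,0,0],[0,0,0],[0,0,0]]}' >/dev/null
python3 -m crank '{"travel":[[0,0,0.3],[0,0,0.5],[0,0,0.5],[0,0,0.5],[0,0,0.3],[0,0,0],[0,0,0],[0,0,0]],"turn":[[0,0,1],[0,0,1],[0,0,1],[0,0,1],[0,0,1],[0,0,1],[0,0,0.8],[0,0,0]]}' >/dev/null
python3 p.py 407.4 -260.7 33 -32.7
```

```text
pos [ 406.9 -260.4  133. ] yaw -32.6 F [ 0.3 -0.2 -0.2] w 80.0 gf 0.0 q1,7 [-0.1   0.42] t 20.2
  d_mm [   0.5   -0.3 -100. ] travel [0.   0.02 2.  ] turn_z 0.01 tiltfix [-0.04  0.01 -0.  ]
```

```bash
python3 -m crank '{"travel":[[0,0,0.4],[0,0,0.5],[0,0,0.5],[0,0,0.4],[0,0,0.2],[0,0,0],[0,0,0]],"turn":[[0,0,0],[0,0,0],[0,0,0],[0,0,0],[0,0,0],[0,0,0],[0,0,0]]}' |grep -E "pos|force"
python3 -m crank '{"travel":[[0,0,0],[0,0,0],[0,0,0],[0,0,0],[0,0,0]],"turn":[[0,0,0],[0,0,0],[0,0,0],[0,0,0],[0,0,0]]}' 50 50
python3 p.py 407.4 -260.7 33 -32.7
```

```text
tool_pos: [0.4074, -0.262, 0.0343]
contact_force: [0.5, -0.2, -0.2]
grasp_force: 0.0
clock: 21.45
tool_pos: [0.4077, -0.2622, 0.035]
eef_rot: [[0.54, 0.842, 0.001], [0.842, -0.54, -0.0], [0.0, 0.001, -1.0]]
contact_force: [-1.3, 1.1, 7.1]
width: 0.0588
grasp_force: 53.6
pos [ 407.7 -262.2   35. ] yaw -32.7 F [-1.3  1.1  7.1] w 58.8 gf 53.6 q1,7 [0.06 0.57] t 21.4
  d_mm [-0.3  1.5 -2. ] travel [ 0.02 -0.02  0.04] turn_z 0.01 tiltfix [ 0.01 -0.    0.  ]
```

```bash
python3 -m crank '{"travel":[[0,0,-0.2],[0,0,-0.5],[0,0,-0.7],[0,0,-0.9],[0,0,-0.9],[0,0,-0.8],[0,0,-0.7],[0,0,-0.3],[0,0,0]],"turn":[[0,0,0],[0,0,-1],[0,0,-1],[0,0,-1],[0,0,-1],[0,0,-1],[0,0,-1],[0,0,-0.8],[0,0,0]]}' |grep -E "width|grasp"
python3 p.py 534.5 -30.1 270 1.35
```

```text
width: 0.0585
grasp_force: 54.6
pos [ 408.2 -262.8  286.5] yaw 1.3 F [ 0.1  0.1 -2.2] w 58.5 gf 54.6 q1,7 [-0.16  0.72] t 22.4
  d_mm [126.3 232.7 -16.5] travel [4.59 2.63 0.34] turn_z -0.0 tiltfix [ 0.05  0.01 -0.  ]
```

```bash
python3 -m crank '{"travel":[[0.4,0.23,0],[0.8,0.46,0],[0.8,0.46,0],[0.8,0.46,0],[0.8,0.46,0],[0.6,0.34,0],[0.39,0.22,0],[0,0,0]],"turn":[[0,0,0],[0,0,0],[0,0,0],[0,0,0],[0,0,0],[0,0,0],[0,0,0],[0,0,0]]}' >/dev/null
python3 -m crank '{"travel":[[0,0,0.4],[0,0,0.8],[0,0,0.8],[0,0,0.8],[0,0,0.5],[0,0,0],[0,0,0]],"turn":[[0,0,0],[0,0,0],[0,0,0],[0,0,0],[0,0,0],[0,0,0],[0,0,0]]}' |grep -E "width|grasp"
python3 p.py 534.5 -30.1 110 1.35
```

```text
width: 0.0586
grasp_force: 54.4
pos [532.9 -30.7 118.9] yaw 1.2 F [-0.2 -1.1  0. ] w 58.6 gf 54.4 q1,7 [-0.41  0.37] t 23.9
  d_mm [ 1.6  0.6 -8.9] travel [0.01 0.03 0.18] turn_z -0.03 tiltfix [-0.02  0.01 -0.  ]
```

```bash
python3 -m crank '{"travel":[[0.01,0.03,0.15],[0,0,0.1],[0,0,0],[0,0,0]],"turn":[[0,0,-0.03],[0,0,0],[0,0,0],[0,0,0]]}' |grep -E "pos|contact"
for i in 1 2 3; do python3 -m crank '{"travel":[[0,0,0.08],[0,0,0]],"turn":[[0,0,0],[0,0,0]]}' |grep -E "pos|contact"; done; python3 p.py 534.5 -30.1 86 1.35
```

```text
tool_pos: [0.5351, -0.029, 0.1066]
contact_force: [-0.2, 0.5, -1.4]
tool_pos: [0.5347, -0.0289, 0.102]
contact_force: [-0.2, -0.4, -1.2]
tool_pos: [0.5352, -0.03, 0.0988]
contact_force: [-2.1, -0.9, 7.6]
tool_pos: [0.5353, -0.032, 0.0958]
contact_force: [-4.8, -6.7, 17.8]
pos [535.3 -32.   95.8] yaw 1.3 F [-4.8 -6.7 17.8] w 58.8 gf 58.5 q1,7 [-0.39  0.39] t 24.9
  d_mm [-0.8  1.9 -9.8] travel [ 0.04 -0.01  0.2 ] turn_z -0.01 tiltfix [ 0.    0.02 -0.  ]
```

```bash
python3 -m crank '{"travel":[[0,0,-0.06],[-0.04,-0.02,0],[0,0,0]],"turn":[[0,0,0],[0,0,0],[0,0,0]]}' |grep -E "pos|contact"
for i in 1 2 3; do python3 -m crank '{"travel":[[0,0,0.07],[0,0,0]],"turn":[[0,0,0],[0,0,0]]}' |grep -E "pos|contact"; done; python3 p.py 534.5 -30.1 86 1.35
```

```text
tool_pos: [0.5337, -0.0311, 0.097]
contact_force: [0.3, -0.3, -1.6]
tool_pos: [0.534, -0.0326, 0.0944]
contact_force: [-4.4, -4.4, 12.8]
tool_pos: [0.534, -0.0344, 0.0915]
contact_force: [-5.5, -8.0, 17.8]
tool_pos: [0.5341, -0.0356, 0.0891]
contact_force: [-9.2, -9.8, 31.4]
pos [534.1 -35.6  89.1] yaw 1.3 F [-9.2 -9.8 31.4] w 59.1 gf 63.5 q1,7 [-0.38  0.4 ] t 25.8
  d_mm [ 0.4  5.5 -3.1] travel [0.11 0.01 0.06] turn_z -0.01 tiltfix [-0.    0.04 -0.  ]
```

Run:
```python
from h import *
s=cams.snapshot("side");a=cv2.resize(s["color"][140:240,200:310],None,fx=5,fy=5,interpolation=2)
s=cams.snapshot("top");b=cv2.resize(s["color"][150:250,210:320],None,fx=5,fy=5,interpolation=2)
cv2.imwrite("pics/sq.png",cv2.resize(np.hstack([a,b]),(800,364))[:,:,::-1])
```

```text
(no output)
```

View pics/sq.png

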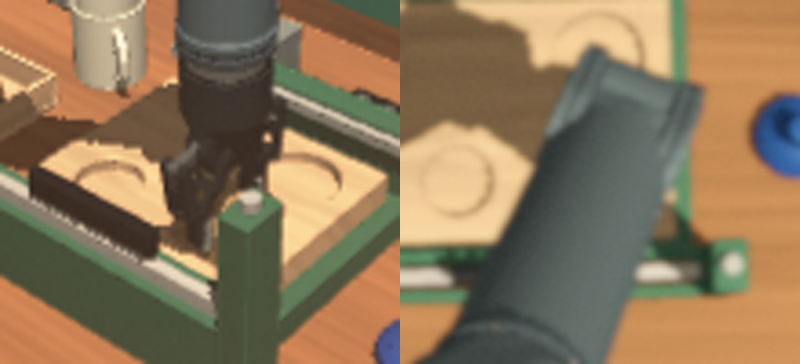

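```bash
python3 -m crank '{"travel":[[0,0,-0.04],[0,0,0],[0,0,0],[0,0,0]],"turn":[[0,0,0],[0,0,0],[0,0,0],[0,0,0]]}' 72 |grep -E "pos|contact|width"
python3 -m crank '{"travel":[[0,0,-0.3],[0,0,-0.8],[0,0,-0.8],[0,0,-0.4],[0.5,0,0],[1,0,0],[1,0,0],[1,0,0],[0.5,0,0],[0,0,0]],"turn":[[0,0,0],[0,0,0],[0,0,0],[0,0,0],[0,0,0],[0,0,0],[0,0,0],[0,0,0],[0,0,0],[0,0,0]]}' |grep -E "pos|contact"
python3 - <<'E'
from h import *
s=cams.snapshot("side");a=cv2.resize(s["color"][140:240,200:310],None,fx=5,fy=5,interpolation=2)
s=cams.snapshot("top");b=cv2.resize(s["color"][150:250,210:320],None,fx=5,fy=5,interpolation=2)
cv2.imwrite("pics/sq2.png",cv2.resize(np.hstack([a,b]),(800,364))[:,:,::-1])
E
```

```text
tool_pos: [0.5338, -0.0306, 0.0883]
contact_force: [-0.8, -0.8, 0.5]
width: 0.072
tool_pos: [0.5283, 0.1744, 0.2043]
contact_force: [0.2, -0.1, -0.0]
```

View pics/sq2.png

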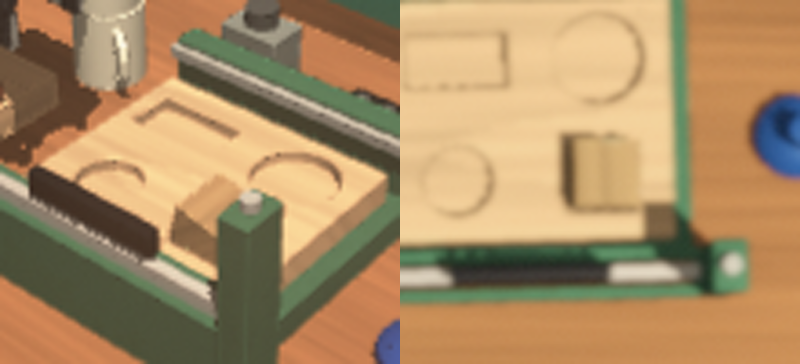

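Run:
```python
from h import *
s=cams.snapshot("side");cv2.imwrite("pics/sq3.png",cv2.resize(s["color"][175:225,232:292],None,fx=12,fy=12,interpolation=2)[:,:,::-1])
from s import w
import s as S
t=cams.snapshot("top")
for z in(.065,.091):
  for x,y in((-87,-33),(-23,-33),(-23,-97),(-87,-97)) if z<.07 else ((-85,-35),(-25,-35),(-25,-95),(-85,-95)):
    p=[*(w(x,y)/1000),z]; print(z,x,y,np.round((proj(s,p)[0]-[232,175])*12),np.round(proj(t,p)[0],1))
for c in blobs(cv2.GaussianBlur(t["color"],(3,3),0),(16,100,150),(24,135,225),(245,180,290,215),60): print(cv2.boundingRect(c), cv2.minAreaRect(c))
```

```text
0.065 -87 -33 [163. 357.] [255.  207.8]
0.065 -23 -33 [318. 240.] [254.6 188.4]
0.065 -23 -97 [506. 336.] [274.  188.1]
0.065 -87 -97 [352. 460.] [274.5 207.4]
0.091 -85 -35 [171. 279.] [255.7 206.5]
0.091 -25 -35 [319. 170.] [255.3 188. ]
0.091 -25 -95 [498. 259.] [273.8 187.7]
0.091 -85 -95 [352. 374.] [274.3 206.2]
(252, 186, 32, 29) ((267.21710205078125, 198.50534057617188), (34.00334930419922, 24.935791015625), 17.35402488708496)
```

View pics/sq3.png

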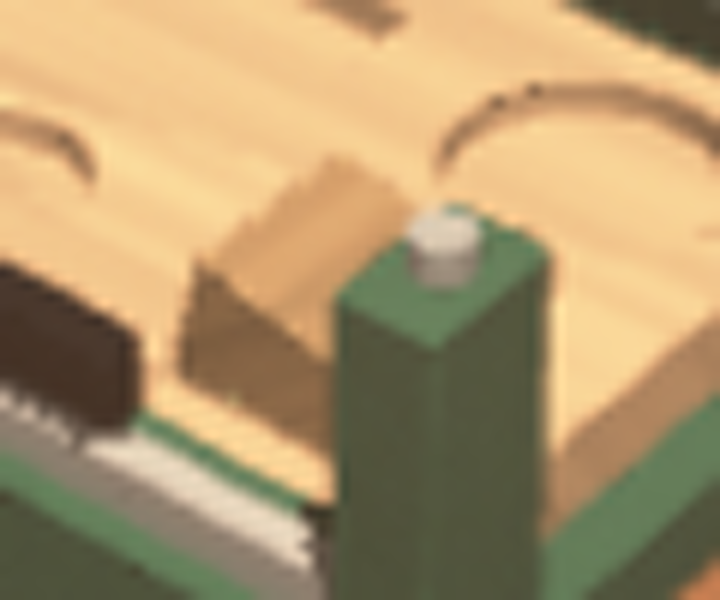

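```bash
python3 p.py 533.3 24 120 1.35
```

```text
pos [529.2 167.2 204.2] yaw 1.3 F [-0.3 -0.3  0.8] w 72.0 gf 0.0 q1,7 [-0.81 -0.08] t 27.4
  d_mm [   4.1 -143.2  -84.2] travel [-2.86  0.02  1.69] turn_z -0.0 tiltfix [-0.01  0.01  0.  ]
```

```bash
python3 -m crank '{"travel":[[-0.5,0,0],[-0.9,0,0],[-0.9,0.02,0],[-0.56,0,0.3],[0,0,0.5],[0,0,0.5],[0,0,0.4],[0,0,0],[0,0,0]],"turn":[[0,0,0],[0,0,0],[0,0,0],[0,0,0],[0,0,0],[0,0,0],[0,0,0],[0,0,0],[0,0,0]]}' 0 |grep -E "pos|contact"
python3 p.py 533.3 24 92 1.35
```

```text
tool_pos: [0.5336, 0.0246, 0.1193]
contact_force: [0.0, -0.4, 0.5]
pos [533.6  24.6 119.3] yaw 1.4 F [ 0.  -0.4  0.5] w 0.2 gf 0.0 q1,7 [-0.52  0.26] t 28.4
  d_mm [ -0.3  -0.6 -27.3] travel [-0.01 -0.01  0.55] turn_z 0.0 tiltfix [-0.01  0.01 -0.  ]
```

```bash
python3 -m crank '{"travel":[[0,0,0.3],[0,0,0.25],[0,0,0],[-0.1,0,0],[-0.1,0,0],[0,0,0]],"turn":[[0,0,0],[0,0,0],[0,0,0],[0,0,0],[0,0,0],[0,0,0]]}' |grep -E "pos|contact"
for i in 1 2 3 4; do python3 -m crank '{"travel":[[-0.02,0,0],[0,0,0]],"turn":[[0,0,0],[0,0,0]]}' |grep -E "pos|contact"; done
```

```text
tool_pos: [0.5341, 0.0146, 0.0917]
contact_force: [-0.1, 0.7, 0.4]
tool_pos: [0.5339, 0.0149, 0.0914]
contact_force: [0.8, 0.4, -0.1]
tool_pos: [0.5338, 0.014, 0.0913]
contact_force: [-0.3, 0.2, 0.0]
tool_pos: [0.5338, 0.0128, 0.0912]
contact_force: [0.2, 0.8, 0.6]
tool_pos: [0.5339, 0.0119, 0.0912]
contact_force: [0.4, 0.5, -0.2]
```

```bash
for i in 1 2 3 4 5 6; do python3 -m crank '{"travel":[[-0.02,0,0],[0,0,0]],"turn":[[0,0,0],[0,0,0]]}' |grep -E "pos|contact"; done
```

```text
tool_pos: [0.5339, 0.0109, 0.0912]
contact_force: [0.5, 0.9, -0.8]
tool_pos: [0.5339, 0.0098, 0.0912]
contact_force: [0.8, 1.8, 0.3]
tool_pos: [0.5339, 0.0088, 0.0913]
contact_force: [0.3, -0.0, 0.0]
tool_pos: [0.5339, 0.0081, 0.0912]
contact_force: [0.3, 1.1, 0.4]
tool_pos: [0.5339, 0.0079, 0.0912]
contact_force: [-0.8, 4.0, 0.5]
tool_pos: [0.5339, 0.0077, 0.0912]
contact_force: [-0.9, 6.3, 0.7]
```

```bash
for i in 1 2 3; do python3 -m crank '{"travel":[[-0.04,0,0],[0,0,0]],"turn":[[0,0,0],[0,0,0]]}' |grep -E "pos|contact"; done
python3 -m crank '{"travel":[[0.15,0,0],[0,0,-0.6],[0,0,-0.8],[0,0,-0.8],[0.9,0,0],[0.9,0,0],[0.9,0,0],[0.9,0,0],[0,0,0]],"turn":[[0,0,0],[0,0,0],[0,0,0],[0,0,0],[0,0,0],[0,0,0],[0,0,0],[0,0,0],[0,0,0]]}' |grep -E "pos|contact"
cat > v.py <<'E'
from h import *
import sys
n=sys.argv[1]
s=cams.snapshot("side");a=cv2.resize(s["color"][150:225,212:292],None,fx=7,fy=7,interpolation=2)
t=cams.snapshot("top");b=cv2.resize(t["color"][145:220,205:285],None,fx=7,fy=7,interpolation=2)
cv2.imwrite(f"pics/{n}.png",cv2.resize(np.hstack([a,b]),(800,375))[:,:,::-1])
E
python3 v.py sq4
```

```text
tool_pos: [0.5339, 0.0075, 0.0912]
contact_force: [-1.8, 10.8, 2.1]
tool_pos: [0.534, 0.0072, 0.0913]
contact_force: [-1.8, 14.7, 3.1]
tool_pos: [0.534, 0.0071, 0.0913]
contact_force: [-1.9, 19.2, 5.4]
tool_pos: [0.5288, 0.1946, 0.2008]
contact_force: [0.0, -0.0, 0.0]
```

View pics/sq4.png

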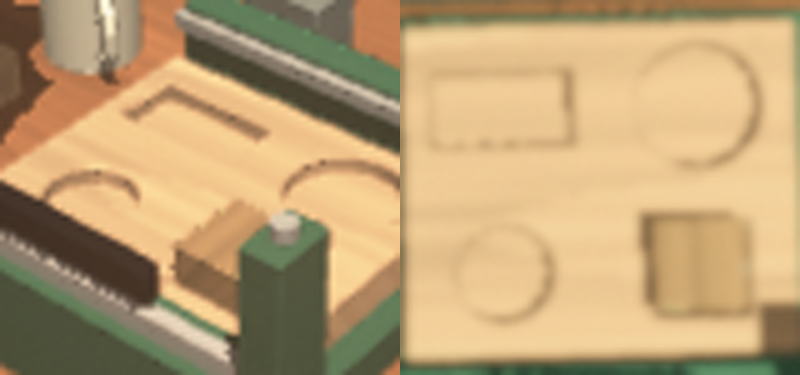

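```bash
python3 -m crank '{"travel":[[-0.5,0,0],[-0.9,0,0],[-0.9,0.03,0],[-0.9,0.03,0],[-0.9,0.03,0],[-0.46,0.05,0.2],[0,0,0.5],[0,0,0.5],[0,0,0.4],[0,0,0]],"turn":[[0,0,0],[0,0,0],[0,0,0],[0,0,0],[0,0,0],[0,0,0],[0,0,0],[0,0,0],[0,0,0],[0,0,0]]}' |grep -E "pos|contact"
python3 p.py 534 -33 111 1.35
```

```text
tool_pos: [0.5397, -0.0429, 0.1192]
contact_force: [-0.9, -0.1, -0.0]
pos [539.7 -42.9 119.2] yaw 1.3 F [-0.9 -0.1 -0. ] w 0.1 gf 0.0 q1,7 [-0.39  0.39] t 33.5
  d_mm [-5.7  9.9 -8.2] travel [ 0.2  -0.11  0.16] turn_z -0.02 tiltfix [-0.06  0.02  0.  ]
```

```bash
python3 -m crank '{"travel":[[0.2,-0.11,0.14],[0,0,0],[0,0,0]],"turn":[[0,0,0],[0,0,0],[0,0,0]]}' |grep -E "pos|contact"
for i in 1 2 3 4; do python3 -m crank '{"travel":[[0,0,0.03],[0,0,0]],"turn":[[0,0,0],[0,0,0]]}' |grep -E "pos|contact"; done
```

```text
tool_pos: [0.5367, -0.0302, 0.115]
contact_force: [0.4, 0.7, 0.3]
tool_pos: [0.5368, -0.0306, 0.1131]
contact_force: [0.2, -0.9, 1.0]
tool_pos: [0.5364, -0.0306, 0.1112]
contact_force: [0.9, -0.1, 0.1]
tool_pos: [0.5363, -0.0305, 0.1095]
contact_force: [-0.5, -0.8, -0.3]
tool_pos: [0.5365, -0.0305, 0.1082]
contact_force: [-1.2, -0.2, 0.5]
```

```bash
for i in 1 2 ; do python3 -m crank '{"travel":[[0,0,0.02],[0,0,0]],"turn":[[0,0,0],[0,0,0]]}' |grep -E "pos|contact"; done
python3 -m crank '{"travel":[[0,0,-0.3],[0,0,-0.8],[0,0,-0.8],[0,0,-0.8],[0,0,-0.5],[0,0,0]],"turn":[[0,0,0],[0,0,0],[0,0,0],[0,0,0],[0,0,0],[0,0,0]]}' 80|grep -E "pos|contact"
python3 m.py | sed -n 2,5p; python3 p.py 420.6 -405.4 200 6.4
```

```text
tool_pos: [0.5366, -0.0306, 0.1081]
contact_force: [-3.6, 0.3, 10.0]
tool_pos: [0.5366, -0.0306, 0.108]
contact_force: [-7.0, 1.7, 23.5]
tool_pos: [0.5388, -0.0309, 0.2701]
contact_force: [0.5, 1.3, 0.2]
[421.0, -405.6, 48.3, 93.4, 6.0, 420.9, -405.8, 3899.6] (362, 225, 29, 16)
[520.0, -524.7, 56.8, 98.5, 83.9, 519.9, -524.4, 5055.3] (401, 189, 18, 30)
[581.1, -388.8, 58.3, 56.0, 0.3, 581.3, -389.2, 2562.1] (362, 177, 17, 18)
orange/blue skip; tray
pos [537.6 -30.5 268. ] yaw 1.5 F [0.2 0.7 0.8] w 80.0 gf 0.0 q1,7 [-0.53  0.24] t 35.7
  d_mm [-117.  -374.9  -68. ] travel [-7.44 -2.54  1.35] turn_z -0.99 tiltfix [ 0.03 -0.01 -0.  ]
```

```bash
python3 -m crank '{"travel":[[-0.4,-0.14,0],[-0.9,-0.31,0],[-0.9,-0.31,0],[-0.9,-0.31,0],[-0.9,-0.31,0],[-0.9,-0.31,0],[-0.9,-0.31,0],[-0.9,-0.31,0],[-0.75,-0.26,0],[0,0,0]],"turn":[[0,0,0],[0,0,0],[0,0,0],[0,0,0],[0,0,0],[0,0,0],[0,0,0],[0,0,0],[0,0,0],[0,0,0]]}' 68 >/dev/null
python3 -m crank '{"travel":[[0,0,0.4],[0,0,0.8],[0,0,0.8],[0,0,0.6],[0,0,0.3],[0,0,0],[0,0,0]],"turn":[[0,0,-0.95],[0,0,0],[0,0,0],[0,0,0],[0,0,0],[0,0,0],[0,0,0]]}' >/dev/null
python3 p.py 420.8 -407.5 33 6.2
```

```text
pos [ 417.9 -406.5  122. ] yaw 6.2 F [-0.4  0.4 -0.1] w 68.1 gf 0.0 q1,7 [0.28 1.21] t 37.4
  d_mm [  2.9  -1.  -89. ] travel [-0.03  0.06  1.78] turn_z 0.0 tiltfix [-0.01  0.01 -0.  ]
```

```bash
python3 -m crank '{"travel":[[-0.01,0.04,0.4],[0,0,0.5],[0,0,0.4],[0,0,0.3],[0,0,0.16],[0,0,0],[0,0,0]],"turn":[[0,0,0],[0,0,0],[0,0,0],[0,0,0],[0,0,0],[0,0,0],[0,0,0]]}' |grep -E "pos|contact"
python3 -m crank '{"travel":[[0,0,0],[0,0,0],[0,0,0],[0,0,0],[0,0,0]],"turn":[[0,0,0],[0,0,0],[0,0,0],[0,0,0],[0,0,0]]}' 36 50
python3 p.py 420.8 -407.5 33 6.2
python3 -m crank '{"travel":[[0,0,-0.2],[0,0,-0.5],[0,0,-0.7],[0,0,-0.9],[0,0,-0.9],[0,0,-0.8],[0,0,-0.7],[0,0,-0.2],[0,0,0]],"turn":[[0,0,0],[0,0,0],[0,0,0.95],[0,0,0],[0,0,0],[0,0,0],[0,0,0],[0,0,0],[0,0,0]]}' |grep -E "width|grasp"
python3 p.py 641.5 101.6 270 1.35
```

```text
tool_pos: [0.42, -0.4071, 0.0343]
contact_force: [-0.3, -0.8, 0.1]
clock: 38.6
tool_pos: [0.4202, -0.4071, 0.0345]
eef_rot: [[-0.108, 0.994, 0.001], [0.994, 0.108, -0.001], [-0.001, 0.001, -1.0]]
contact_force: [0.1, 0.7, 6.6]
width: 0.0451
grasp_force: 52.2
pos [ 420.2 -407.1   34.5] yaw 6.2 F [0.1 0.7 6.6] w 45.1 gf 52.2 q1,7 [0.35 1.28] t 38.6
  d_mm [ 0.6 -0.4 -1.5] travel [-0.01  0.01  0.03] turn_z 0.0 tiltfix [ 0.01  0.01 -0.  ]
width: 0.0453
grasp_force: 51.6
pos [ 420.1 -406.8  279.9] yaw 1.5 F [-0.9  0.6 -2. ] w 45.3 gf 51.6 q1,7 [0.16 1.03] t 39.5
  d_mm [221.4 508.4  -9.9] travel [10.05  4.69  0.19] turn_z 0.02 tiltfix [ 0.02  0.02 -0.  ]
```

```bash
python3 -m crank '{"travel":[[0.4,0.19,0],[0.85,0.4,0],[0.85,0.4,0],[0.85,0.4,0],[0.85,0.4,0],[0.85,0.4,0],[0.85,0.4,0],[0.85,0.4,0],[0.85,0.4,0],[0.85,0.4,0]],"turn":[[0,0,0],[0,0,0],[0,0,0],[0,0,0],[0,0,0],[0,0,0],[0,0,0],[0,0,0],[0,0,0],[0,0,0]]}' >/dev/null
python3 -m crank '{"travel":[[0.85,0.4,0],[0.7,0.3,0],[0.45,0.2,0],[0,0,0.4],[0,0,0.8],[0,0,0.8],[0,0,0.7],[0,0,0.4],[0,0,0],[0,0,0]],"turn":[[0,0,0],[0,0,0],[0,0,0],[0,0,0],[0,0,0],[0,0,0],[0,0,0],[0,0,0],[0,0,0],[0,0,0]]}' |grep width
python3 p.py 641.5 102 107 1.35
```

```text
width: 0.0453
pos [640.4 101.5 122.3] yaw 1.4 F [ 0.1 -1.3 -0.4] w 45.3 gf 51.5 q1,7 [-0.58  0.16] t 41.5
  d_mm [  1.1   0.5 -15.3] travel [0.01 0.02 0.31] turn_z 0.02 tiltfix [-0.03  0.01 -0.  ]
```

```bash
python3 -m crank '{"travel":[[0,0,0.15],[0,0,0.14],[0,0,0],[0,0,0],[0,0,0]],"turn":[[0,0,0],[0,0,0],[0,0,0],[0,0,0],[0,0,0]]}' >/dev/null; python3 p.py 641.5 102 86 1.35
```

```text
pos [641.4 101.9 109.1] yaw 1.5 F [ 0.2 -0.9 -1. ] w 45.1 gf 51.5 q1,7 [-0.58  0.17] t 42.0
  d_mm [  0.1   0.1 -23.1] travel [0.   0.   0.46] turn_z 0.02 tiltfix [-0. -0.  0.]
```

```bash
for i in 1 2 3 4 ; do python3 -m crank '{"travel":[[0,0,0.07],[0,0,0]],"turn":[[0,0,0],[0,0,0]]}' |grep -E "pos|contact"; done
```

```text
tool_pos: [0.6409, 0.1019, 0.1048]
contact_force: [-0.5, 0.2, -1.8]
tool_pos: [0.6408, 0.1019, 0.1011]
contact_force: [-0.7, 0.9, -1.8]
tool_pos: [0.6408, 0.1018, 0.0976]
contact_force: [-0.4, 1.2, -1.8]
tool_pos: [0.6408, 0.1019, 0.0941]
contact_force: [-0.5, -0.3, -0.8]
```

Inside the pocket without contact; continue to the floor.

```bash
for i in 1 2 3 4 ; do python3 -m crank '{"travel":[[0,0,0.05],[0,0,0]],"turn":[[0,0,0],[0,0,0]]}' |grep -E "pos|contact"; done
```

```text
tool_pos: [0.641, 0.1019, 0.0918]
contact_force: [0.4, -0.4, -1.5]
tool_pos: [0.6409, 0.1019, 0.0893]
contact_force: [0.1, -0.8, -1.9]
tool_pos: [0.641, 0.1019, 0.0868]
contact_force: [0.2, 0.4, -1.0]
tool_pos: [0.6413, 0.1019, 0.0855]
contact_force: [-3.5, 0.1, 6.4]
```

```bash
python3 -m crank '{"travel":[[0,0,0],[0,0,0],[0,0,0],[0,0,-0.2],[0,0,-0.6],[0,0,-0.8],[0,0,-0.8],[0,0,-0.8],[0,0,-0.4],[0,0,0]],"turn":[[0,0,0],[0,0,0],[0,0,0],[0,0,0],[0,0,0],[0,0,0],[0,0,0],[0,0,0],[0,0,0],[0,0,0]]}' 60 |grep -E "width|pos"
python3 m.py | sed -n 2,4p; python3 p.py 581.2 -391 270 1.35
```

```text
tool_pos: [0.6433, 0.1017, 0.2692]
width: 0.06
[519.9, -525.0, 55.4, 98.2, 85.4, 520.1, -524.8, 4898.1] (401, 189, 17, 30)
[581.1, -388.8, 58.3, 55.9, 0.3, 581.2, -389.2, 2532.2] (362, 177, 17, 18)
orange/blue skip; tray
pos [642.1 101.8 266.7] yaw 1.5 F [-0.3 -0.5  0.2] w 60.0 gf 0.0 q1,7 [-0.64  0.09] t 44.6
  d_mm [ -60.9 -492.8    3.3] travel [-9.82 -1.47 -0.08] turn_z 0.02 tiltfix [ 0.03 -0.01  0.  ]
```

```bash
python3 -m crank '{"travel":[[-0.4,-0.06,0],[-0.9,-0.13,0],[-0.9,-0.13,0],[-0.9,-0.13,0],[-0.9,-0.13,0],[-0.9,-0.14,0],[-0.9,-0.14,0],[-0.9,-0.14,0],[-0.9,-0.14,0],[-0.9,-0.14,0]],"turn":[[0,0,0],[0,0,0],[0,0,0],[0,0,0],[0,0,0],[0,0,0],[0,0,0],[0,0,0],[0,0,0],[0,0,0]]}' 80 >/dev/null
python3 -m crank '{"travel":[[-0.8,-0.13,0],[-0.5,-0.07,0],[0,0,0.4],[0,0,0.8],[0,0,0.8],[0,0,0.6],[0,0,0.3],[0,0,0],[0,0,0]],"turn":[[0,0,0],[0,0,0],[0,0,0],[0,0,0],[0,0,0],[0,0,0],[0,0,0],[0,0,0],[0,0,0]]}' >/dev/null
python3 p.py 581.2 -391.1 33 1.35
```

```text
pos [ 580.  -390.4  120.6] yaw 1.5 F [ 0.8  0.1 -0. ] w 80.0 gf 0.0 q1,7 [0.18 0.92] t 46.5
  d_mm [  1.2  -0.7 -87.6] travel [-0.01  0.02  1.75] turn_z 0.02 tiltfix [-0.    0.01  0.  ]
```

```bash
python3 -m crank '{"travel":[[-0.01,0.02,0.4],[0,0,0.5],[0,0,0.4],[0,0,0.3],[0,0,0.13],[0,0,0],[0,0,0]],"turn":[[0,0,0],[0,0,0],[0,0,0],[0,0,0],[0,0,0],[0,0,0],[0,0,0]]}' |grep -E "pos|contact"
python3 -m crank '{"travel":[[0,0,0],[0,0,0],[0,0,0],[0,0,0],[0,0,0]],"turn":[[0,0,0],[0,0,0],[0,0,0],[0,0,0],[0,0,0]]}' 50 50
python3 p.py 581.2 -391.1 33 1.35
python3 -m crank '{"travel":[[0,0,-0.2],[0,0,-0.5],[0,0,-0.7],[0,0,-0.9],[0,0,-0.9],[0,0,-0.8],[0,0,-0.5],[0,0,-0.2],[0,0,0]],"turn":[[0,0,0],[0,0,0],[0,0,0],[0,0,0],[0,0,0],[0,0,0],[0,0,0],[0,0,0],[0,0,0]]}' |grep -E "width|grasp"
python3 p.py 531.5 99 270 1.35
```

```text
tool_pos: [0.5811, -0.3909, 0.034]
contact_force: [-0.3, -0.1, 0.8]
clock: 47.75
tool_pos: [0.5815, -0.391, 0.0348]
eef_rot: [[-0.026, 1.0, 0.001], [1.0, 0.026, -0.001], [-0.001, 0.001, -1.0]]
contact_force: [0.4, -0.5, 6.5]
width: 0.0579
grasp_force: 54.0
pos [ 581.5 -391.    34.8] yaw 1.5 F [ 0.4 -0.5  6.5] w 57.9 gf 54.0 q1,7 [0.21 0.95] t 47.8
  d_mm [-0.3 -0.1 -1.8] travel [-0.   -0.01  0.04] turn_z 0.02 tiltfix [0.01 0.02 0.  ]
width: 0.0579
grasp_force: 53.8
pos [ 581.2 -390.6  269.5] yaw 1.5 F [ 0.4 -0.  -0.8] w 57.9 gf 53.8 q1,7 [0.14 0.85] t 48.6
  d_mm [-49.7 489.6   0.5] travel [ 9.81 -0.74 -0.02] turn_z 0.02 tiltfix [0.01 0.01 0.  ]
```

```bash
python3 -m crank '{"travel":[[0.4,-0.03,0],[0.9,-0.07,0],[0.9,-0.07,0],[0.9,-0.07,0],[0.9,-0.07,0],[0.9,-0.07,0],[0.9,-0.07,0],[0.9,-0.07,0],[0.9,-0.07,0],[0.9,-0.07,0]],"turn":[[0,0,0],[0,0,0],[0,0,0],[0,0,0],[0,0,0],[0,0,0],[0,0,0],[0,0,0],[0,0,0],[0,0,0]]}' >/dev/null
python3 -m crank '{"travel":[[0.8,-0.06,0],[0.5,-0.03,0],[0,0,0.4],[0,0,0.8],[0,0,0.8],[0,0,0.7],[0,0,0.4],[0,0,0],[0,0,0]],"turn":[[0,0,0],[0,0,0],[0,0,0],[0,0,0],[0,0,0],[0,0,0],[0,0,0],[0,0,0],[0,0,0]]}' |grep width
python3 p.py 531.5 99 108 1.35
```

```text
width: 0.0583
pos [529.9  98.2 112.6] yaw 1.5 F [ 0.7  0.1 -1.3] w 58.3 gf 54.0 q1,7 [-0.66  0.15] t 50.5
  d_mm [ 1.6  0.8 -4.6] travel [0.02 0.03 0.09] turn_z 0.02 tiltfix [-0.03  0.01  0.  ]
```

```bash
python3 -m crank '{"travel":[[0,0,0.08],[0,0,0],[0,0,0],[0,0,0]],"turn":[[0,0,0],[0,0,0],[0,0,0],[0,0,0]]}' >/dev/null; python3 p.py 531.5 99 86 1.35
```

```text
pos [531.   98.7 109.8] yaw 1.5 F [-0.2  0.8 -0.3] w 58.5 gf 54.0 q1,7 [-0.65  0.15] t 51.0
  d_mm [  0.5   0.3 -23.8] travel [0.   0.01 0.48] turn_z 0.03 tiltfix [ 0. -0. -0.]
```

```bash
for i in 1 2 3 4; do python3 -m crank '{"travel":[[0,0,0.07],[0,0,0]],"turn":[[0,0,0],[0,0,0]]}' |grep -E "pos|contact"; done
```

```text
tool_pos: [0.5304, 0.0986, 0.1055]
contact_force: [0.0, -0.6, -1.6]
tool_pos: [0.5303, 0.0985, 0.1018]
contact_force: [-0.3, -0.5, -1.3]
tool_pos: [0.5304, 0.0985, 0.0983]
contact_force: [-0.9, -0.5, -0.2]
tool_pos: [0.5304, 0.0985, 0.0948]
contact_force: [-0.8, 0.2, -0.5]
```

```bash
for i in 1 2 3 4 5; do python3 -m crank '{"travel":[[0,0,0.04],[0,0,0]],"turn":[[0,0,0],[0,0,0]]}' |grep -E "pos|contact"; done
```

```text
tool_pos: [0.5305, 0.0985, 0.093]
contact_force: [-0.6, 0.2, -0.7]
tool_pos: [0.5305, 0.0985, 0.091]
contact_force: [-0.1, -0.2, -1.5]
tool_pos: [0.5305, 0.0986, 0.089]
contact_force: [-1.0, -0.6, -2.2]
tool_pos: [0.5306, 0.0986, 0.087]
contact_force: [1.1, -0.1, -0.2]
tool_pos: [0.5309, 0.0986, 0.0857]
contact_force: [-1.6, 0.1, 5.3]
```

```bash
python3 -m crank '{"travel":[[0,0,0],[0,0,0],[0,0,0],[0,0,-0.2],[0,0,-0.6],[0,0,-0.8],[0,0,-0.8],[0,0,-0.4],[0,0,0],[0,0,0]],"turn":[[0,0,0],[0,0,0],[0,0,0],[0,0,0],[0,0,0],[0,0,0],[0,0,0],[0,0,0],[0,0,0],[0,0,0]]}' 70 |grep -E "width|pos"
python3 -m crank '{"travel":[[0.5,0,0],[0.9,0,0],[0.9,0,0],[0.9,0,0],[0.5,0,0],[0,0,0]],"turn":[[0,0,0],[0,0,0],[0,0,0],[0,0,0],[0,0,0],[0,0,0]]}' 40 >/dev/null
python3 v.py n5; python3 p.py 446 33 180 1.35
```

```text
tool_pos: [0.5307, 0.0987, 0.2255]
width: 0.0703
pos [525.2 283.  223.7] yaw 1.5 F [-0.6 -0.2 -0.1] w 39.8 gf 0.0 q1,7 [-0.99 -0.25] t 54.5
  d_mm [ -79.2 -250.   -43.7] travel [-4.95 -1.71  0.89] turn_z 0.03 tiltfix [-0.03  0.03  0.  ]
```

View pics/n5.png

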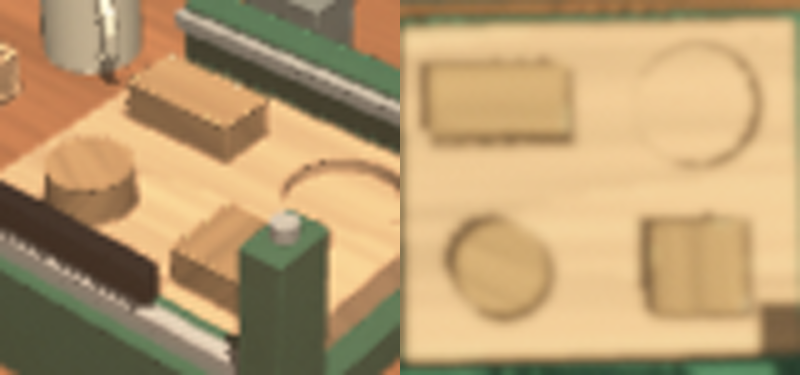

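```bash
python3 -m crank '{"travel":[[0,0,-0.6],[-0.9,-0.2,0],[-0.9,-0.3,0],[-0.9,-0.3,0],[-0.9,-0.3,0],[-0.9,-0.4,0],[-0.45,-0.21,0.5],[0,0,0.5],[0,0,0.5],[0,0,0]],"turn":[[0,0,0],[0,0,0],[0,0,0],[0,0,0],[0,0,0],[0,0,0],[0,0,0],[0,0,0],[0,0,0],[0,0,0]]}' |grep pos
python3 -m crank '{"travel":[[0,0,0.3],[0,0,0],[0,0,0]],"turn":[[0,0,0.02],[0,0,0],[0,0,0]]}' |grep pos
python3 p.py 446 33 113 1.35
```

```text
tool_pos: [0.4439, 0.0317, 0.1779]
tool_pos: [0.4469, 0.0333, 0.166]
pos [446.9  33.3 166. ] yaw 1.3 F [ 1.  -0.7  0.1] w 39.9 gf 0.0 q1,7 [-0.7   0.19] t 55.8
  d_mm [ -0.9  -0.3 -53. ] travel [-0.   -0.02  1.06] turn_z -0.01 tiltfix [-0.01  0.   -0.  ]
```

```bash
python3 -m crank '{"travel":[[0,-0.02,0.3],[0,0,0.4],[0,0,0.3],[0,0,0.06],[0,0,0],[0,0,0]],"turn":[[0,0,0],[0,0,0],[0,0,0],[0,0,0],[0,0,0],[0,0,0]]}' |grep -E "pos|contact"
python3 -m crank '{"travel":[[0,0,0],[0,0,0],[0,0,0],[0,0,0],[0,0,0]],"turn":[[0,0,0],[0,0,0],[0,0,0],[0,0,0],[0,0,0]]}' 5 80
```

```text
tool_pos: [0.4466, 0.0338, 0.1133]
contact_force: [0.1, -0.1, -0.3]
clock: 56.85
tool_pos: [0.4438, 0.0339, 0.1128]
eef_rot: [[-0.024, 1.0, -0.005], [1.0, 0.024, 0.001], [0.001, -0.005, -1.0]]
contact_force: [-8.6, -0.2, 14.2]
width: 0.0149
grasp_force: 78.4
```

```bash
python3 -m crank '{"travel":[[0,-0.05,0],[0,0,-0.1],[0,0,-0.2],[0,0,-0.2],[0,0,-0.2],[0,0,-0.2],[0,0,-0.2],[0,0,-0.2],[0,0,-0.1],[0,0,0]],"turn":[[0,0,0],[0,0,0],[0,0,0],[0,0,0],[0,0,0],[0,0,0],[0,0,0],[0,0,0],[0,0,0],[0,0,0]]}' |grep -E "pos|contact|width"
for i in 1 2 3; do python3 -m crank '{"travel":[[0,0,-0.06],[0,0,0]],"turn":[[0,0,0],[0,0,0]]}' |grep -E "pos|contact"; done
```

```text
tool_pos: [0.4437, 0.034, 0.1834]
contact_force: [0.1, 1.6, 2.7]
width: 0.0151
tool_pos: [0.4437, 0.034, 0.1857]
contact_force: [1.8, 1.1, 3.1]
tool_pos: [0.4437, 0.0339, 0.188]
contact_force: [5.1, 1.8, -9.8]
tool_pos: [0.4436, 0.0339, 0.1882]
contact_force: [22.7, 1.6, -58.2]
```

```bash
python3 -m crank '{"travel":[[0,0,0.05],[0,0,0]],"turn":[[0,0,0],[0,0,0]]}' |grep -E "pos|contact"
python3 -m crank '{"travel":[[0,0,0],[0,0,0],[0,0,0],[0,0,0],[0,0,-0.2],[0,0,-0.5],[0,0,-0.6],[0,0,-0.6],[0,0,0],[0,0,0]],"turn":[[0,0,0],[0,0,0],[0,0,0],[0,0,0],[0,0,0],[0,0,0],[0,0,0],[0,0,0],[0,0,0],[0,0,0]]}' 50 |grep -E "pos|contact|width"
python3 -m crank '{"travel":[[0.9,0,0],[0.9,0,0],[0.9,0,0],[0.9,0,0],[0.9,0,0],[0.9,0,0],[0.5,0,0],[0,0,0]],"turn":[[0,0,0],[0,0,0],[0,0,0],[0,0,0],[0,0,0],[0,0,0],[0,0,0],[0,0,0]]}' |grep pos
python3 - <<'E'
from h import *
s=cams.snapshot("side");a=cv2.resize(s["color"][100:360,120:450],None,fx=1.8,fy=1.8,interpolation=2)
cv2.imwrite("pics/f.png",a[:,:,::-1])
E
python3 m.py | sed -n '/handle/,$p'
```

```text
tool_pos: [0.4437, 0.0339, 0.188]
contact_force: [8.2, 0.9, -16.9]
tool_pos: [0.4437, 0.034, 0.2846]
contact_force: [-0.6, -0.3, -0.5]
width: 0.0497
tool_pos: [0.4346, 0.3327, 0.2821]
handle dark
(222, 219, 46, 7) [449.1, 34.4, 15.3, 134.4, 1.8, 449.7, 40.6, 1380.0]
```

View pics/f.png

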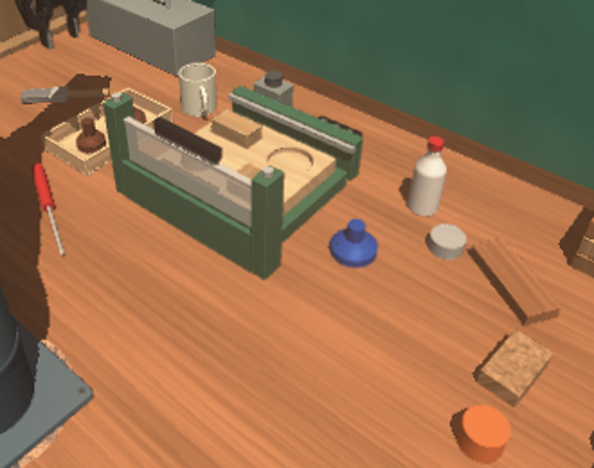

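The guard is up at the same height as at the start. The three blanks are seated, the lids stand in the tray and everything else is untouched.

```bash
python3 -c "from bench import sign_off; print(sign_off())"
```

```text
the job is handed in; nothing more can be done
None
```

I handed the job in: both lids stand upright in the tray, the square, oblong and small round blanks are seated in their pockets (there was no big round blank), and the guard is fully up with the arm clear. The square blank first caught on the pocket's edge and had to be nudged in, and a contact check of its top height then showed it fully home.

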